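# Close the last swing clamp of a pressure canner

## Robot

A 6-joint arm with a two-finger parallel gripper is mounted at the origin on the work surface. World frame = base frame: x ahead of the robot, y to its left, z up, the work surface at z = 0. Lengths are in m, angles in rad, forces in N, time in s.
With the tool pointing down it reaches from about 0.275 to 0.75 m from the base axis. Payload 10.2 kg.
Tool frame: the origin (TCP) lies at the very end of the fingers, on their centre line; the grasp point (between the pads) lies 19 mm behind it; z points along the fingers, y is the direction in which the jaws open and shut (so a half turn about z gives the same grasp; the last joint's range is limited). The gripper opens to 85 mm and grips with 20 to 120 N. Pads are 22 mm wide; open, the fingers measure 114 mm over their backs; the gripper's body (76 mm by 85 mm) begins 54 mm behind the grasp point. The pads swing forward as they close: fully open they stand 13 mm farther back than shut.
Start: joints at [-0.223, 0.313, 1.498, -0, 1.331, -0.223], TCP at [0.525, -0, 0.231] pointing down, gripper open.
Joint ranges: [-2.94, 2.94], [-0.97, 2.17], [0.19, 2.56], [-1.23, 4.37], [0.02, 3.11], [-2.88, 2.88]. Speed limits (rad/s): [2.39, 2.39, 3.01, 3.14, 3.14, 3.14].

## Interface

Orientations are given as a unit quaternion [w, x, y, z].
In Python, from cell import read_state, viewer, manip gives the robot as it stands. The module is installed in compiled form; this text tells all that it offers.
- The arm moves only by the tool carry_out, never from a script. Its argument "increments" is a list that holds one entry, the list of rows, each a list of 6 numbers: the shift along the world's x, y, z in m, then the turn, a rotation vector about the world's x, y, z in degrees. A call has 1 to 12 rows; each row is the pose to reach, as a shift and turn from the pose commanded when the call began; what a row does not reach only later rows make up. A row lasts 1/10 s, in which the tool goes at most 50 mm and 8.59 degrees, less where a joint would pass 70% of its speed; a pose out of reach is approached as far as the arm can. A call with a gripper value outside its range is refused whole. "fingers" is the closure, from 0 (fully open) to 1 (shut), set as the call begins (left out, the last holds). The fingers move at their own pace and stop on an object; the grip force is fixed at half the most. Time passes only in rows, so rows that repeat a pose let the fingers close. It gives the time, the measured TCP pose, the force and the opening at its end, in the units of the state.
- read_state(): the state, without advancing time (a new reading comes with each control period).
- viewer.snapshot(name): name is "scene" or "side" or "wrist"; returns the picture (420x560x3 uint8, blue, green, red); there is no depth.
- viewer.camera_model(name): a dict with "mtx" (3x3 intrinsics, pixels), "origin" and "rotation" of the camera in the world. Camera axes: x right, y up, looking along -z (the intrinsics and any distortion apply to the point x, -y, -z); pixel columns grow to the right and rows downward; lengths in m; the calibration is good to about 2 mm. A picture is of the moment at which its call begins: read the wrist's pose just before it. camera_model takes no time and is no camera call; for the wrist camera it gives the pose at the moment of the call.
- manip.sign_off(): hands the job in, once; it reports no verdict.
The state is a dict: "time": time; "joint_pos": joint angles; "qd": joint speeds; "tau": joint torques, N m; "tcp_pos": TCP position; "eef_rot": TCP orientation; "force": force on the tool from outside, world axes, zero at the start; "moment": the same for the moment, N m; "opening": finger opening in m.
Only numpy, scipy, OpenCV 4.12 (cv2) and the standard library are available. Lean on these libraries where they do the work, as an engineer would, in place of code of your own. Each camera call takes 0.05 s, during which the arm holds its last target.

## Task

The pressure canner on the drainboard is loaded and five of its six clamps are made up; close the last one. Swing its bolt upright into the slot of the lid's lug, then tighten its wing nut clockwise in short turns until it bears snugly on the lug: properly firm by feel, but not cranked down. Keep the arm and hand from knocking the gauge or the lid, leave the jars and the funnel where they stand, and let go when done.

Things in the scene. Friction and masses are not known exactly. Their poses are not given: they have to be found in the camera images.
- canner: Cast aluminium pot, fixed, 260 mm across, rim 178 mm high; six clamps on a circle of 155 mm radius, 60 degrees apart. Origin on its axis at the underside, z up. The open clamp is on its -y side: outward there is the pot's -y. The five closed clamps' nuts are 155 mm or more from the open one and reach 230 mm above the drainboard.
- lid: Loose domed aluminium lid, 2.2 kg; origin on its axis at its underside (178 mm high), axes as the pot's. Forked lugs, flat tops at 192 mm; slots 12 mm wide, open outwards; a lug ends 8 mm outside the bolt's axis. Dome top at 209 mm. Two black bar handles, 78 mm long, tops at 233 mm, 98 mm from the axis to -y and +y: the -y one lies across, 57 mm inward of the open clamp's bolt.
- gauge_top (a point): Centre of the top face of the lid's dial gauge: round steel case 66 mm in diameter, from 266 to 300 mm above the drainboard, on a thin stem. It stands 120 mm inward of the open clamp's bolt, higher than the nuts, and bounds how far a wide hand can turn above the nut.
- lug_seat (a point): Point on the top face of the open clamp's lug (192 mm high), at the axis that the bolt takes when upright; fixed on the pot, axes as the pot's. The nut's axis stands here, vertical, once the bolt is swung in.
- clamp (a joint): Swing of the open clamp's bolt in rad: 0 upright in the slot (its stop), growing as it leans outwards, at most 1.15 (0.45 to 0.9 at the start). The hinge is stiff (about 0.09 N m): the bolt stays where it is left, and can be pushed upright from outside against the nut.
- clamp_pin (a point): The pin on which the bolt swings: 150 mm above the drainboard, straight under lug_seat; the pin lies along the pot's x. The 8 mm steel bolt has about half a millimetre of play along its length in the pin.
- wing_nut: The open clamp's black wing nut, 60 g, captive on the bolt. Origin at the centre of its underside, z along the bolt away from the pin, x along the wings. Round collar 24 mm in diameter, 8 mm high, a neck 26 x 11 mm above it, then a straight wing bar 60 mm long (x), 11 mm thick (y), from 16 to 38 mm above the underside. Can be gripped over flats or ends, or pushed round by one wing.
- nut_grip (a point): Centre of the wing bar, on the nut's axis 27 mm above its underside; axes as the nut's. At the start the wings lie within 0.65 rad of the pot's x, and this point is 70 to 73.5 mm from the pin. Turning clockwise seen from above lowers the nut, 5 mm a turn (0.8 mm a rad); it does not turn back by itself.
- jar_tall: A closed glass preserving jar, 82 mm in diameter, 135 mm high, loose bystander; origin at the centre of its underside.
- jar_short: A closed glass preserving jar, 90 mm in diameter, 100 mm high, loose bystander; origin at the centre of its underside.
- funnel: A steel jar funnel, 116 mm across its mouth, 74 mm high, standing on its spout, loose bystander; origin at the centre of its underside.
- nut_foot (a point): Centre of the nut's underside, 1 to 4.2 mm above the lug when first upright. How far to turn until snug differs each time (2.8 to 6.3 rad) and must be felt: it runs free at 0.03 N m; once it bears and the play is used up the torque while turning (it sags at a stop) rises 0.3 N m a rad. Snug is 0.17 to 0.33, best 0.22 N m: 11 N on a wing 20 mm from the axis. Over 0.4 is overtight.

How it is judged:
By the outcome, as a careful person would: the job done as asked, in the order asked, and still so for the second after the job is handed in, with the robot touching nothing.
It also fails if it takes over 64 s, if anything falls off the work surface, if the arm or the gripper's body presses on something with over 40 N, if the wrist force passes 120 N, or if a joint passes its speed limit or range.

## Working session

There is one attempt and no reset: what is moved stays moved. The work goes in short steps, Python scripts to look and compute and a tool call to move; the robot and the scene stay as the last step left them, time stands still between calls to the robot, and variables do not carry over. Pictures are saved under pics/ and viewed, and the job is handed in when it is done.

Besides the shell and the picture viewer there is one more tool, called after ">>>" by a JSON object that holds its "method" and its "body", one argument or row to a line. carry_out: Moves the arm, as the interface text tells. Its arguments: {"type":"object","properties":{"increments":{"type":"array"},"fingers":{"type":"number"}},"required":["increments"]}

```bash
mkdir -p pics; cat > h.py <<'E'
import numpy as np, cv2
from cell import read_state, viewer, manip
E
python3 - <<'E'
from h import *
s=read_state(); print(s)
for n in ("scene","side","wrist"):
    c=viewer.camera_model(n); print(n,c)
    cv2.imwrite(f"pics/{n}0.png",viewer.snapshot(n))
E
```

```text
{'time': 0.0, 'joint_pos': array([-2.23396767e-01,  3.13441280e-01,  1.49845503e+00, -1.94670768e-06,
        1.33103043e+00, -2.23385899e-01]), 'qd': array([1.68051000e-05, 8.92735590e-04, 7.00840323e-04, 7.06589951e-04,
       4.04755918e-04, 6.03192394e-05]), 'tau': array([-5.78409599e-04, -4.12261176e+01, -2.59742296e+01, -3.58453699e-04,
        4.11797926e-03, -1.23038126e-05]), 'tcp_pos': array([5.24728301e-01, 5.07633025e-05, 2.30732794e-01]), 'eef_rot': array([-5.63938968e-04,  7.07110302e-01,  7.07102945e-01, -3.56257030e-04]), 'force': array([ 0.11400872,  0.34873786, -0.30442429]), 'moment': array([0.00858761, 0.00153386, 0.05978108]), 'opening': 0.08552436888485111}
scene {'mtx': array([[460.3851067 ,   0.        , 279.65548783],
       [  0.        , 460.3851067 , 211.63315612],
       [  0.        ,   0.        ,   1.        ]]), 'origin': array([ 1.1141149 , -0.33852765,  0.7986431 ]), 'rotation': array([0.75725868, 0.3288238 , 0.2126329 , 0.5227059 ])}
side {'mtx': array([[503.64486854,   0.        , 277.67536991],
       [  0.        , 503.64486854, 210.21087307],
       [  0.        ,   0.        ,   1.        ]]), 'origin': array([0.45190621, 0.54863449, 0.88184343]), 'rotation': array([-0.08180425, -0.02292574,  0.37180524,  0.92441513])}
wrist {'mtx': array([[341.38580529,   0.        , 278.38507421],
       [  0.        , 341.38580529, 209.8020106 ],
       [  0.        ,   0.        ,   1.        ]]), 'origin': array([0.52359647, 0.0776055 , 0.37279915]), 'rotation': array([ 9.88132186e-01, -1.53602703e-01,  9.71667627e-04, -2.20992929e-04])}
```

View pics/scene0.png

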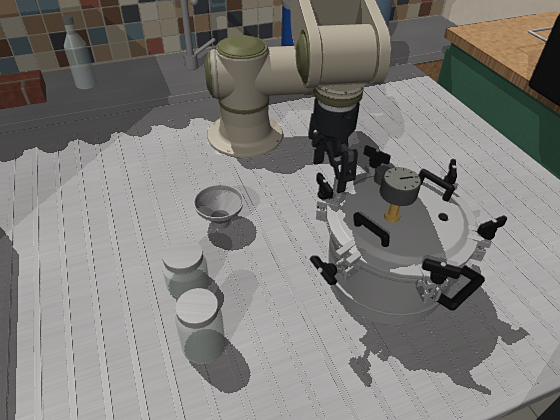

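View pics/side0.png

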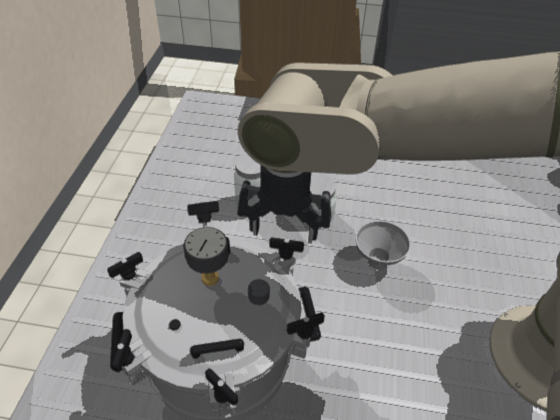

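View pics/wrist0.png

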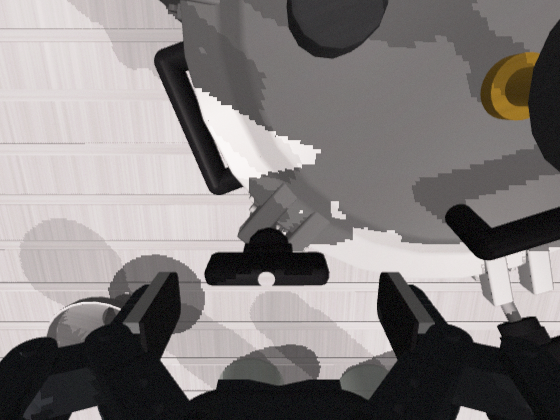

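```bash
python3 - <<'E'
import cv2
def crop(n,x0,y0,w,h,k):
    im=cv2.imread(f"pics/{n}0.png")[y0:y0+h,x0:x0+w]
    cv2.imwrite(f"pics/{n}0c.png",cv2.resize(im,None,fx=k,fy=k,interpolation=cv2.INTER_CUBIC))
crop("scene",300,150,140,150,4-0)
crop("side",110,190,190,150,4)
crop("wrist",420,60,140,330-150+100,2)
E
```

```text
(no output)
```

View pics/scene0c.png

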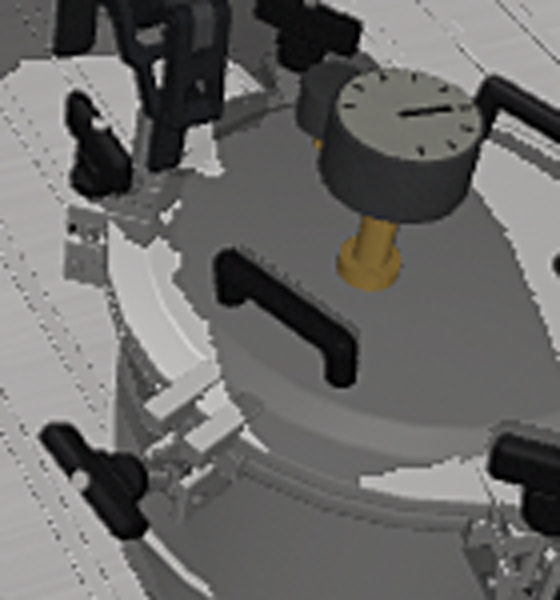

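View pics/side0c.png

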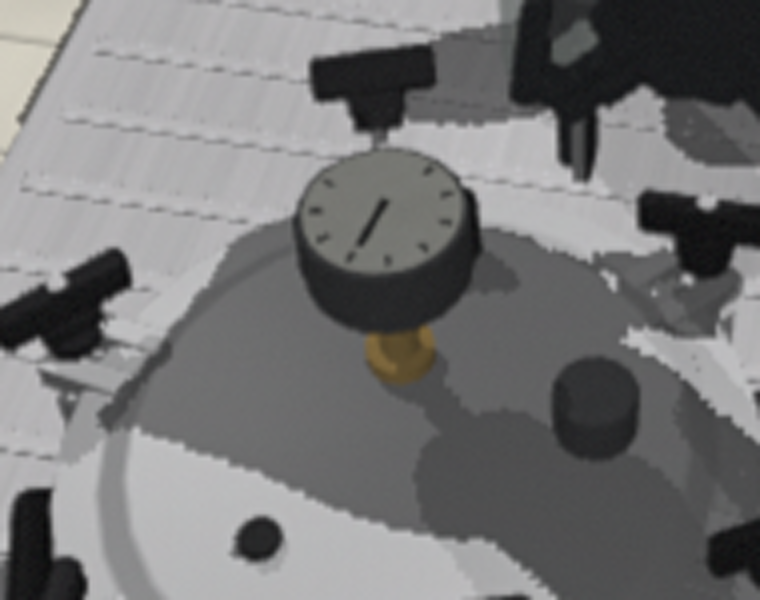

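View pics/wrist0c.png

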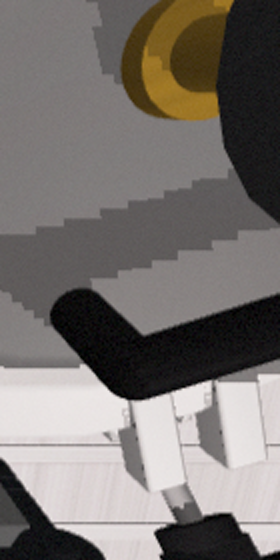

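```bash
cat >> h.py <<'E'
from scipy.spatial.transform import Rotation as R
from scipy.optimize import least_squares
def rot(q): return R.from_quat([q[1],q[2],q[3],q[0]])
def ray(c,uv):
    K=c["mtx"]; d=np.array([(uv[0]-K[0,2])/K[0,0],-(uv[1]-K[1,2])/K[1,1],-1.])
    d=rot(c["rotation"]).apply(d); return c["origin"],d/np.linalg.norm(d)
def tri(obs):
    A=0;b=0
    rs=[ray(c,u) for c,u in obs]
    for o,d in rs:
        P=np.eye(3)-np.outer(d,d);A=A+P;b=b+P@o
    x=np.linalg.solve(A,b)
    return x,[float(np.linalg.norm((np.eye(3)-np.outer(d,d))@(x-o))*1e3) for o,d in rs]
def onz(c,u,z):
    o,d=ray(c,u);return o+d*(z-o[2])/d[2]
def proj(c,p):
    q=rot(c["rotation"]).inv().apply(np.asarray(p)-c["origin"]);K=c["mtx"]
    return np.array([K[0,2]+K[0,0]*q[0]/-q[2],K[1,2]-K[1,1]*q[1]/-q[2]])
E
python3 - <<'E'
from h import *
np.set_printoptions(precision=4,suppress=True)
S=viewer.camera_model("scene");D=viewer.camera_model("side")
for n,a,b in [("gauge",(402.7,178.2),(205.5,242.7)),("nut",(324.2,271.2),(203.2,208.2)),("nut2",(323.7,180.5),(286.7,240.5))]:
    print(n,tri([(S,a),(D,b)]))
print(onz(S,(358,215.5),.228),onz(S,(386.2,237.5),.228))
print("gauge side",onz(D,(205.5,242.7),.3),onz(S,(402.7,178.2),.3))
E
```

```text
gauge (array([0.6305, 0.0859, 0.3008]), [0.776749860387654, 0.7767498603877713])
nut (array([ 0.6908, -0.0806,  0.1932]), [1.669471578423419, 1.6694715784234606])
nut2 (array([ 0.5176, -0.0014,  0.2302]), [0.6305204442110852, 0.6305204442110369])
[0.6232 0.016  0.228 ] [0.6873 0.0357 0.228 ]
gauge side [0.6302 0.0847 0.3   ] [0.6305 0.0869 0.3   ]
```

>>> {"method": "carry_out", "body": {
  "increments": [
    [[0,0,0.04,0,0,8],[0,0,0.08,0,0,16],[0.02,-0.03,0.1,0,0,24],[0.05,-0.06,0.1,0,0,32],[0.08,-0.09,0.1,0,0,40],[0.11,-0.12,0.1,0,0,48],[0.14,-0.14,0.1,0,0,56],[0.17,-0.14,0.1,0,0,64],[0.17,-0.14,0.1,0,0,72],[0.17,-0.14,0.1,0,0,80],[0.17,-0.14,0.1,0,0,88],[0.17,-0.14,0.1,0,0,96]]
  ],
  "fingers": 1
}}

```text
time: 1.35
tcp_pos: [0.6951, -0.14, 0.3307]
eef_rot: [-0.0, -0.055, 0.998, 0.0]
force: [0.3, 0.3, -0.0]
opening: -0.0002
```

```bash
python3 - <<'E'
from h import *
np.set_printoptions(precision=4,suppress=True)
import json
S=viewer.camera_model("scene")
print("jars/funnel",onz(S,(205,352),0.),onz(S,(188,290),0),onz(S,(222,225),0))
W=viewer.camera_model("wrist"); im=viewer.snapshot("wrist")
s=read_state();print(s)
print(W)
cv2.imwrite("pics/w1.png",im)
cv2.imwrite("pics/s1.png",viewer.snapshot("scene"))
np.save("w1.npy",W,allow_pickle=True)
E
```

```text
jars/funnel [ 0.6558 -0.2929  0.    ] [ 0.5035 -0.29    0.    ] [ 0.3429 -0.169   0.    ]
{'time': 1.4, 'joint_pos': array([-0.3636,  0.7731,  0.5221,  0.    ,  1.8472, -2.0517]), 'qd': array([-0.0005, -0.0034,  0.0016,  0.0012,  0.0016,  0.2853]), 'tau': array([ -0.0171, -61.6158, -27.1542,  -0.0042,   0.0027,   0.5682]), 'tcp_pos': array([ 0.695 , -0.14  ,  0.3307]), 'eef_rot': array([-0.0004, -0.0586,  0.9983,  0.0002]), 'force': array([-0.2939,  0.0496,  0.2014]), 'moment': array([ 0.0429, -0.0087, -0.0144]), 'opening': 0.00015122598246957702}
{'mtx': array([[341.3858,   0.    , 278.3851],
       [  0.    , 341.3858, 209.802 ],
       [  0.    ,   0.    ,   1.    ]]), 'origin': array([ 0.6168, -0.1485,  0.4727]), 'rotation': array([ 0.6594, -0.1019, -0.1133,  0.7362])}
```

View pics/w1.png

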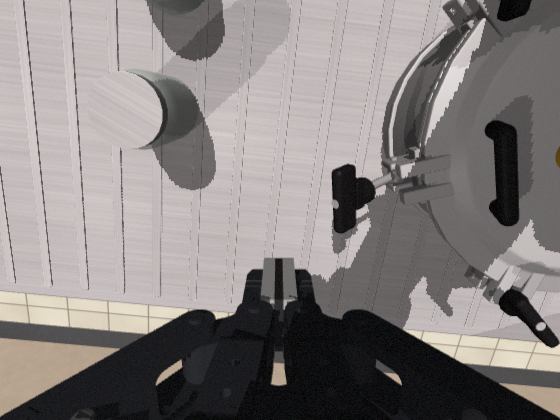

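View pics/s1.png

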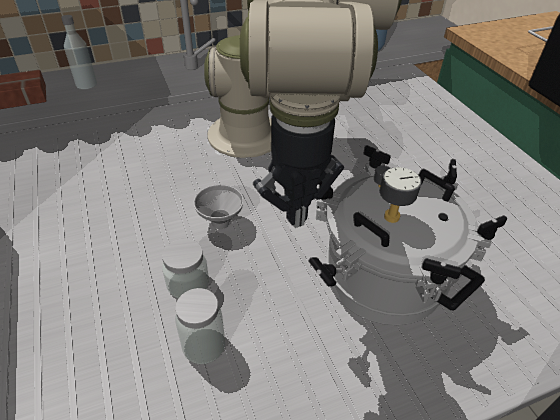

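```bash
python3 - <<'E'
import cv2
im=cv2.imread("pics/w1.png")[90:250,310:530]
cv2.imwrite("pics/w1c.png",cv2.resize(im,None,fx=3.6,fy=3.6,interpolation=cv2.INTER_CUBIC))
E
```

```text
(no output)
```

View pics/w1c.png

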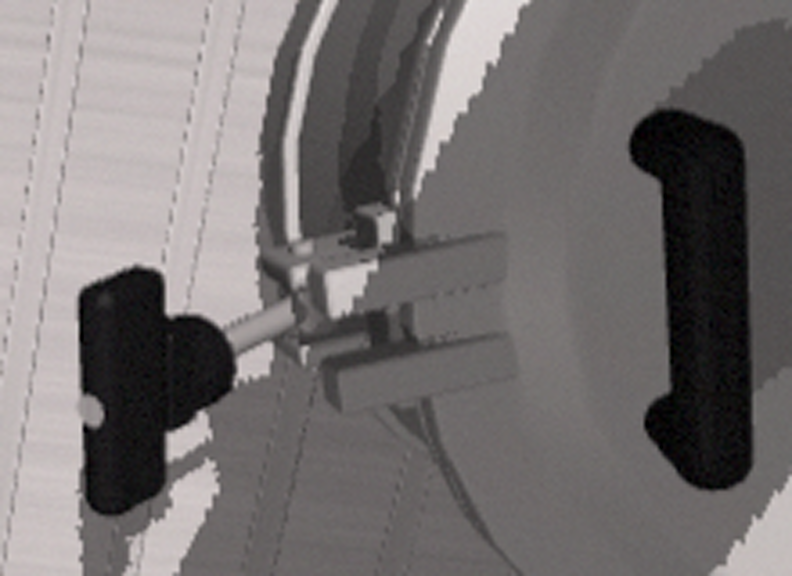

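```bash
python3 - <<'E'
from h import *
np.set_printoptions(precision=4,suppress=True)
S=viewer.camera_model("scene")
W=np.load("w1.npy",allow_pickle=True).item()
w=lambda u,v:(310+u/3.6,90+v/3.6)
sc=lambda u,v:(300+u/4,150+v/4)
print("tip",tri([(W,w(91,412)),(S,sc(80,480))]))
print("lug end",onz(W,w(327,343),.192),"slot inner",onz(W,w(512,308),.192))
a=onz(W,w(690,135),.230);b=onz(W,w(715,465),.230);print("handle",a,b,(a+b)/2,np.degrees(np.arctan2(*(a-b)[1::-1])))
print("handle tri",tri([(W,w(690,140)),(S,sc(232,265))]),tri([(W,w(715,462)),(S,sc(343,348))]))
# seat predicted
for yaw in (16,17,18,19,20):
    t=np.radians(yaw);o=np.array([np.sin(t),-np.cos(t)])
    print(yaw,"from gauge",np.array([.6303,.0858])+.12*o,"from lug",onz(W,w(327,343),.192)[:2]-.008*o, "from handle",((a+b)/2)[:2]+.057*o)
print("bar ends tri",tri([(W,w(122,285)),(S,sc(138,515))]),tri([(W,w(125,500)),(S,sc(60,440))]))
E
```

```text
tip (array([ 0.693 , -0.0907,  0.2008]), [2.042630231368744, 2.042630231368719])
lug end [ 0.6721 -0.0387  0.192 ] slot inner [0.6592 0.0022 0.192 ]
handle [0.6167 0.0069 0.23  ] [0.6814 0.0326 0.23  ] [0.649  0.0198 0.23  ] -158.35228673103234
handle tri (array([0.6176, 0.0181, 0.218 ]), [2.706114639740962, 2.706114639740987]) (array([0.6826, 0.0382, 0.2232]), [0.519915786140874, 0.51991578614085])
16 from gauge [ 0.6634 -0.0296] from lug [ 0.6699 -0.031 ] from handle [ 0.6648 -0.035 ]
17 from gauge [ 0.6654 -0.029 ] from lug [ 0.6698 -0.0311] from handle [ 0.6657 -0.0347]
18 from gauge [ 0.6674 -0.0283] from lug [ 0.6696 -0.0311] from handle [ 0.6667 -0.0344]
19 from gauge [ 0.6694 -0.0277] from lug [ 0.6695 -0.0311] from handle [ 0.6676 -0.0341]
20 from gauge [ 0.6713 -0.027 ] from lug [ 0.6694 -0.0312] from handle [ 0.6685 -0.0338]
bar ends tri (array([ 0.6768, -0.0632,  0.1411]), [14.919013602263526, 14.919013602263512]) (array([ 0.6981, -0.0968,  0.2386]), [6.058884607765628, 6.0588846077657035])
```

```bash
python3 - <<'E'
from h import *
np.set_printoptions(precision=4,suppress=True)
S=viewer.camera_model("scene")
W=np.load("w1.npy",allow_pickle=True).item()
W2=viewer.camera_model("wrist");print(W2["origin"],W["origin"],W2["rotation"])
w=lambda u,v:(310+u/3.6,90+v/3.6)
sc=lambda u,v:(300+u/4,150+v/4)
a=tri([(W,w(125,500)),(S,sc(130,518))]);b=tri([(W,w(122,285)),(S,sc(62,440))]);print(a,b)
d=a[0]-b[0];print(np.linalg.norm(d),np.degrees(np.arctan2(d[1],d[0])))
im=viewer.snapshot("wrist");cv2.imwrite("pics/w2.png",im);print(read_state()["tcp_pos"],read_state()["eef_rot"])
c=im[90:250,310:530]
cv2.imwrite("pics/w2c.png",cv2.resize(c,None,fx=3.6,fy=3.6,interpolation=cv2.INTER_CUBIC))
E
```

```text
[ 0.6167 -0.1481  0.4728] [ 0.6168 -0.1485  0.4727] [ 0.6611 -0.1022 -0.1131  0.7346]
(array([ 0.7151, -0.0781,  0.1963]), [2.1208980985233783, 2.12089809852338]) (array([ 0.6645, -0.086 ,  0.1925]), [2.7905753759969385, 2.7905753759969194])
0.05143329040970426 8.9359497234988
[ 0.695  -0.14    0.3309] [-0.0003 -0.0508  0.9987  0.0001]
```

View pics/w2c.png

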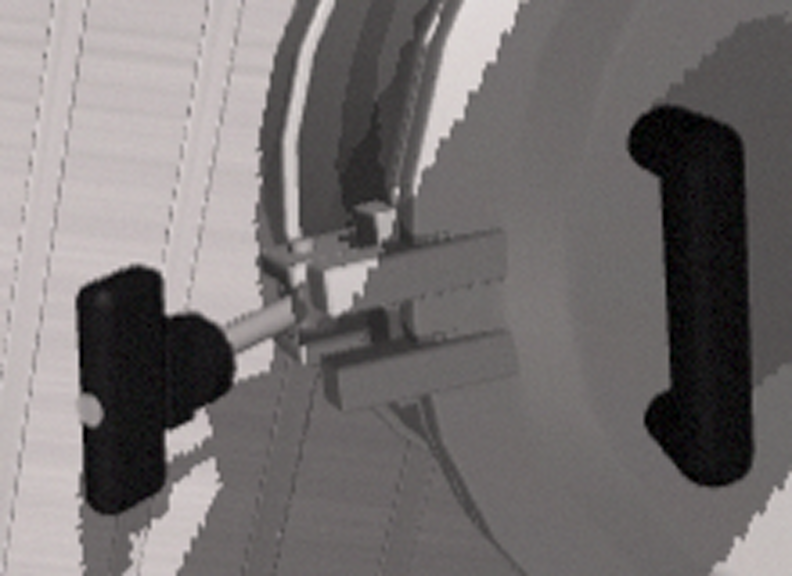

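>>> {"method": "carry_out", "body": {
  "increments": [
    [[0.005,0.013,-0.04,0,0,6.5],[0.005,0.013,-0.08,0,0,13],[0.005,0.013,-0.12,0,0,13],[0.005,0.013,-0.139,0,0,13],[0.005,0.013,-0.139,0,0,13],[0.005,0.013,-0.139,0,0,13]]
  ]
}}

```text
time: 2.1
tcp_pos: [0.7003, -0.1272, 0.1934]
eef_rot: [0.001, -0.164, 0.986, -0.0]
force: [0.3, -0.2, 0.9]
opening: 0.0
```

```bash
cat > look.py <<'E'
from h import *
import sys
np.set_printoptions(precision=4,suppress=True)
n=sys.argv[1]
for c in sys.argv[2:]:
    M=viewer.camera_model(c);np.save(f"pics/{c}{n}.npy",M,allow_pickle=True)
    cv2.imwrite(f"pics/{c}{n}.png",viewer.snapshot(c))
s=read_state();print(s["time"],s["tcp_pos"],s["eef_rot"],s["force"],s["moment"],s["joint_pos"],s["opening"])
E
python3 look.py 3 wrist scene
```

```text
2.2 [ 0.7006 -0.1273  0.1944] [ 0.0014 -0.1644  0.9864 -0.0008] [ 0.1225  0.8364 -0.1209] [-0.0066 -0.014  -0.0435] [-0.3437  0.7765  0.8593 -0.      1.5026 -2.2449] 8.56207365796209e-06
```

View pics/wrist3.png

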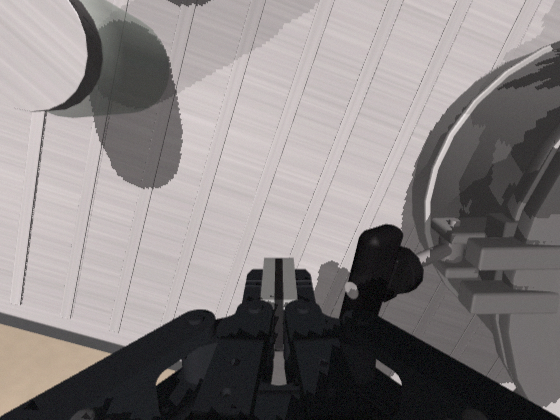

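View pics/scene3.png

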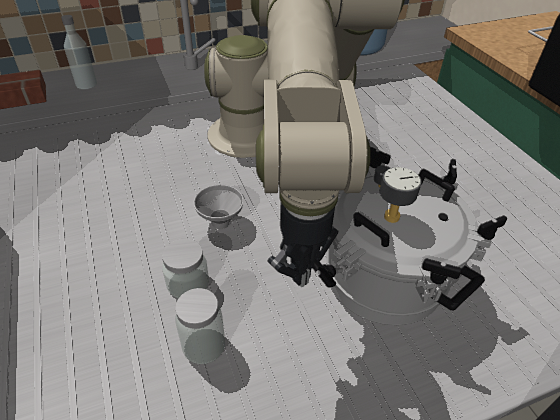

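>>> {"method": "carry_out", "body": {
  "increments": [
    [[-0.004,0.012,0.0,0,0,0],[-0.008,0.023,0.002,0,0,0],[-0.011,0.032,0.004,0,0,0],[-0.014,0.041,0.007,0,0,0],[-0.017,0.05,0.01,0,0,0],[-0.02,0.058,0.014,0,0,0],[-0.022,0.064,0.016,0,0,0],[-0.0225,0.066,0.016,0,0,0]]
  ]
}}

```text
time: 3.0
tcp_pos: [0.6813, -0.0677, 0.2224]
eef_rot: [0.011, -0.163, 0.986, -0.011]
force: [-1.7, -28.6, 53.5]
opening: -0.0001
```

```bash
python3 look.py 4 wrist scene
```

```text
3.1 [ 0.6812 -0.0678  0.2225] [ 0.0111 -0.163   0.9865 -0.0111] [ -1.8128 -27.4342  51.0293] [-4.6083  0.2203 -0.0581] [-0.2658  0.6737  0.9669 -0.011   1.4717 -2.1631] 0.0001166216546736845
```

View pics/wrist4.png

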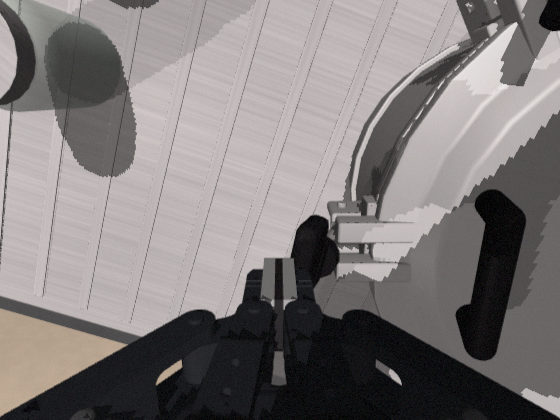

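View pics/scene4.png

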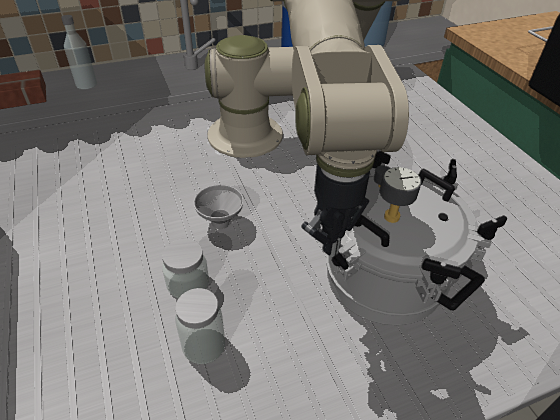

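>>> {"method": "carry_out", "body": {
  "increments": [
    [[0.003,-0.008,0.014,0,0,0],[0.006,-0.02,0.014,0,0,0],[0.012,-0.035,0.01,0,0,0],[0.018,-0.053,0.0,0,0,0],[0.021,-0.06,-0.01,0,0,0],[0.022,-0.065,-0.02,0,0,0],[0.022,-0.065,-0.035,0,0,0]]
  ]
}}

```text
time: 3.8
tcp_pos: [0.6996, -0.1266, 0.1718]
eef_rot: [-0.0, -0.165, 0.986, 0.0]
force: [-0.5, 0.1, -0.0]
opening: 0.0001
```

```bash
python3 look.py 5 wrist scene
```

```text
3.9 [ 0.6985 -0.1256  0.1698] [-0.0024 -0.1651  0.9863  0.0014] [-0.3732 -0.0741 -0.5261] [ 0.0322  0.0174 -0.002 ] [-0.3426  0.7888  0.9     0.0001  1.4584 -2.245 ] -8.092287821351037e-05
```

View pics/wrist5.png

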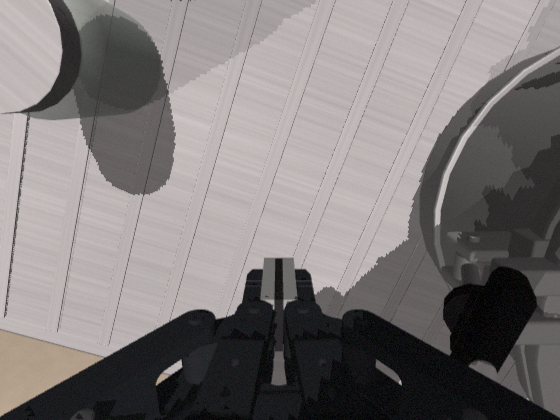

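View pics/scene5.png

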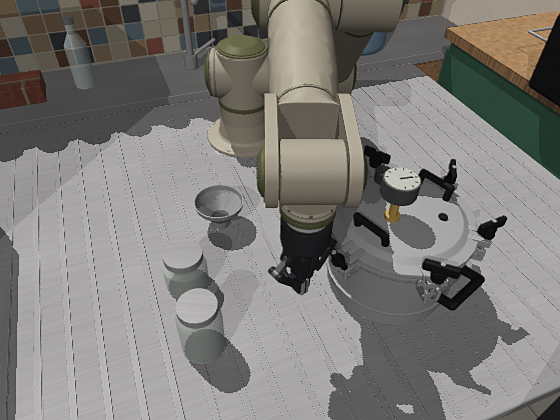

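```bash
python3 - <<'E'
import cv2
a=cv2.resize(cv2.imread("pics/wrist5.png")[220:420,400:560],None,fx=3,fy=3,interpolation=cv2.INTER_CUBIC)
b=cv2.resize(cv2.imread("pics/scene5.png")[220:300,310:390],None,fx=4,fy=4,interpolation=cv2.INTER_CUBIC)
import numpy as np
o=np.zeros((600,800,3),np.uint8);o[:600,:480]=a;o[:320,480:]=b
cv2.imwrite("pics/c5.png",o)
E
```

```text
(no output)
```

View pics/c5.png

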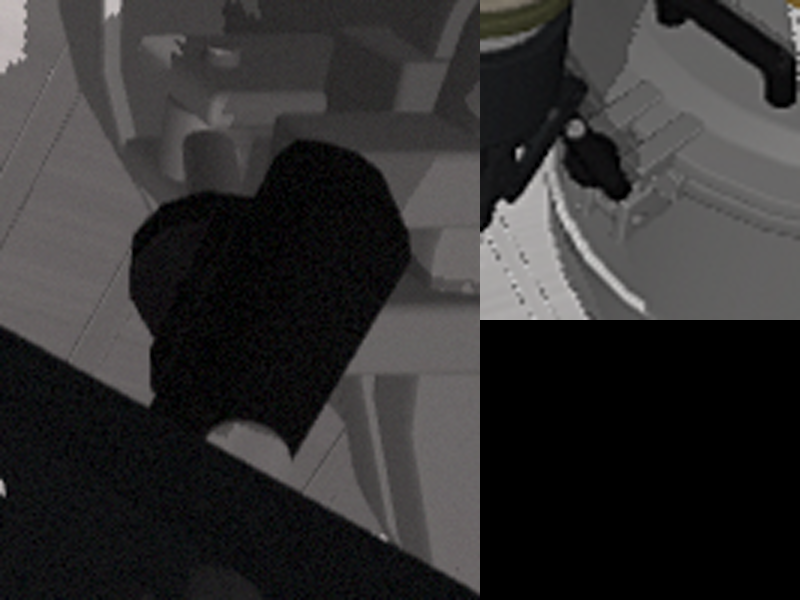

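```bash
python3 - <<'E'
from h import *
np.set_printoptions(precision=4,suppress=True)
S=viewer.camera_model("scene");W=np.load("pics/wrist5.npy",allow_pickle=True).item()
seat=np.array([.6685,-.031]);t=np.radians(19);o=np.array([np.sin(t),-np.cos(t),0])
p=tri([(S,(333.7,252)),(W,(400+250/3,220+435/3))]);print(p)
pin=np.array([*seat,.15]);v=p[0]-pin;print("out",v@o,"lat",v@[np.cos(t),np.sin(t),0],"h",v[2],"len",np.linalg.norm(v),"swing",np.arctan2(v@o,v[2]))
def f(uv,M):
  for a in np.arange(0,1,.1):
    q=pin+.083*(np.sin(a)*o+np.cos(a)*np.array([0,0,1])); print(round(a,1),proj(S,q),proj(W,q))
f(0,0)
E
```

```text
(array([ 0.6814, -0.0603,  0.2218]), [0.47685559672113015, 0.4768555967210367])
out 0.031954806974132534 lat 0.0026663146986351787 h 0.0718427683582723 len 0.07867402549893197 swing 0.41851124608139445
0.0 [346.5155 237.815 ] [616.0996 385.8742]
0.1 [343.0508 240.2814] [586.9398 384.7927]
0.2 [339.5324 243.0816] [556.1462 381.5632]
0.3 [336.0035 246.1848] [524.7625 376.3622]
0.4 [332.5086 249.5545] [493.7936 369.4585]
0.5 [329.092  253.1499] [464.126  361.1811]
0.6 [325.7978 256.9264] [436.4742 351.885 ]
0.7 [322.6679 260.8359] [411.3561 341.9193]
0.8 [319.7419 264.8287] [389.0953 331.6039]
0.9 [317.0561 268.8538] [369.8419 321.2143]
```

>>> {"method": "carry_out", "body": {
  "increments": [
    [[0,0,0.02,0,0,0],[-0.004,0.012,0.033,0,0,0],[-0.009,0.026,0.033,0,0,0],[-0.014,0.04,0.033,0,0,0],[-0.016,0.047,0.033,0,0,0],[-0.018,0.053,0.033,0,0,0]]
  ]
}}

```text
time: 4.5
tcp_pos: [0.6815, -0.0724, 0.2073]
eef_rot: [0.001, -0.165, 0.986, -0.001]
force: [0.5, -2.2, 0.6]
opening: -0.0001
```

```bash
python3 look.py 6 wrist
```

```text
4.55 [ 0.6814 -0.0717  0.2071] [ 0.0005 -0.1655  0.9862 -0.0002] [-0.6445 -0.9123  0.964 ] [-0.2292  0.0364  0.0306] [-0.2754  0.6994  0.9618 -0.      1.4793 -2.1787] 6.5009794751491e-05
```

View pics/wrist6.png

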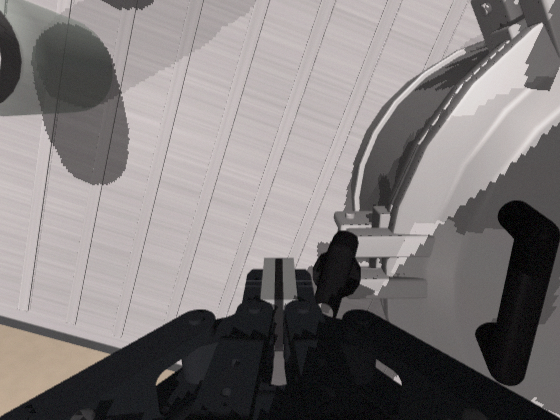

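>>> {"method": "carry_out", "body": {
  "increments": [
    [[-0.001,0.003,0,0,0,0],[-0.002,0.006,0,0,0,0],[-0.003,0.009,0,0,0,0],[-0.004,0.012,0,0,0,0],[-0.005,0.015,0.001,0,0,0]]
  ]
}}

```text
time: 5.05
tcp_pos: [0.6763, -0.0578, 0.207]
eef_rot: [-0.0, -0.165, 0.986, 0.0]
force: [-0.5, -1.7, 0.2]
opening: 0.0002
```

```bash
python3 look.py 7 wrist
```

```text
5.1 [ 0.6763 -0.0573  0.2072] [-0.0002 -0.1652  0.9863  0.0002] [-0.19   -0.8524  0.155 ] [-0.1416  0.1631  0.0313] [-0.2568  0.6838  0.9883  0.0002  1.4702 -2.1596] 0.00014011665100668072
```

View pics/wrist7.png

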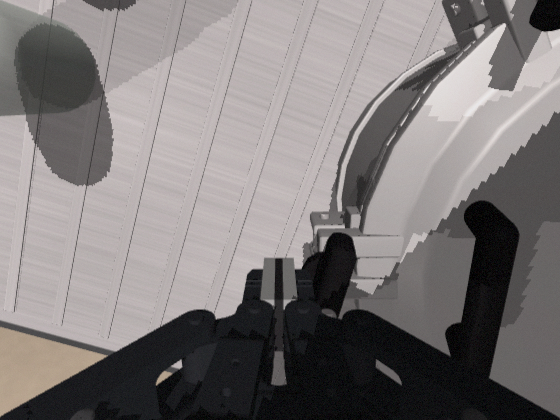

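>>> {"method": "carry_out", "body": {
  "increments": [
    [[-0.0005,0.0015,0,0,0,0],[-0.001,0.003,0,0,0,0],[-0.0013,0.004,0,0,0,0],[-0.0013,0.004,0,0,0,0]]
  ]
}}

```text
time: 5.5
tcp_pos: [0.6752, -0.0539, 0.2074]
eef_rot: [0.0, -0.165, 0.986, 0.0]
force: [-0.4, -1.3, -0.4]
opening: -0.0
```

>>> {"method": "carry_out", "body": {
  "increments": [
    [[-0.0005,0.0015,0,0,0,0],[-0.0008,0.0025,0,0,0,0],[-0.0008,0.0025,0,0,0,0]]
  ]
}}

```text
time: 5.8
tcp_pos: [0.6744, -0.0513, 0.2073]
eef_rot: [-0.0, -0.165, 0.986, 0.0]
force: [-0.7, -1.3, 1.1]
opening: -0.0002
```

>>> {"method": "carry_out", "body": {
  "increments": [
    [[-0.0003,0.001,0,0,0,0],[-0.0006,0.002,0,0,0,0],[-0.0006,0.002,0,0,0,0]]
  ]
}}

```text
time: 6.1
tcp_pos: [0.6738, -0.0494, 0.2073]
eef_rot: [-0.0, -0.165, 0.986, 0.0]
force: [-0.6, -1.2, 0.6]
opening: -0.0001
```

```bash
python3 look.py 8 wrist side
```

```text
6.2 [ 0.6738 -0.0494  0.2072] [-0.0001 -0.1651  0.9863  0.0001] [ 0.5814 -1.4523  0.1694] [-0.1471  0.0679 -0.0267] [-0.2462  0.6756  1.0023  0.      1.4639 -2.1487] -4.696585776127784e-05
```

View pics/wrist8.png

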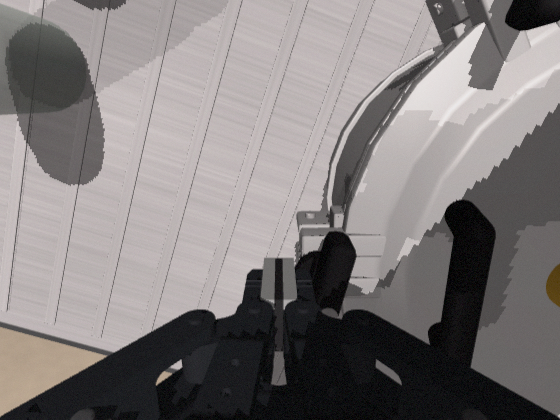

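View pics/side8.png

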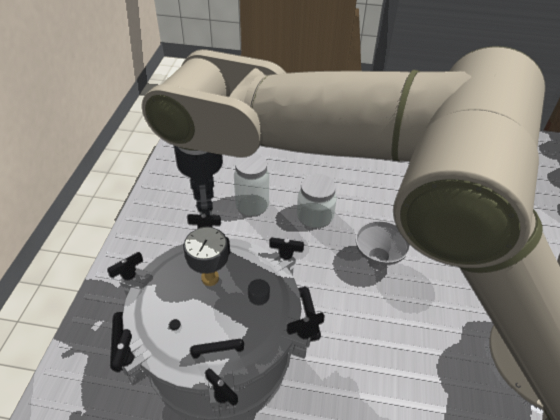

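>>> {"method": "carry_out", "body": {
  "increments": [
    [[-0.0005,0.0015,0,0,0,0],[-0.001,0.003,0,0,0,0],[-0.001,0.003,0,0,0,0]]
  ]
}}

```text
time: 6.5
tcp_pos: [0.6732, -0.0479, 0.2074]
eef_rot: [0.001, -0.165, 0.986, -0.001]
force: [2.7, -7.1, -0.4]
opening: 0.0002
```

>>> {"method": "carry_out", "body": {
  "increments": [
    [[-0.0003,0.001,0,0,0,0],[-0.0006,0.002,0,0,0,0],[-0.0006,0.002,0,0,0,0]]
  ]
}}

```text
time: 6.8
tcp_pos: [0.6729, -0.0471, 0.2075]
eef_rot: [0.001, -0.164, 0.986, -0.002]
force: [4.4, -12.9, -1.1]
opening: -0.0
```

>>> {"method": "carry_out", "body": {
  "increments": [
    [[0.004,-0.012,0,0,0,0],[0.01,-0.03,0.01,0,0,0],[0.014,-0.045,0.05,0,0,0],[0.014,-0.045,0.09,0,0,0],[0.014,-0.045,0.09,0,0,0],[0.014,-0.045,0.09,0,0,0]]
  ]
}}

```text
time: 7.4
tcp_pos: [0.6863, -0.0894, 0.2974]
eef_rot: [0.0, -0.165, 0.986, 0.0]
force: [-0.8, 0.3, -1.1]
opening: 0.0003
```

```bash
python3 look.py 9 wrist scene side
python3 - <<'E'
import cv2,numpy as np
f=lambda n,x,y,w,h,k:cv2.resize(cv2.imread(f"pics/{n}9.png")[y:y+h,x:x+w],None,fx=k,fy=k,interpolation=cv2.INTER_CUBIC)
o=np.zeros((600,800,3),np.uint8);o[:320,:320]=f("scene",315,205,80,80,4);o[:320,330:650]=f("side",165,185,80,80,4)
cv2.imwrite("pics/c9.png",o)
E
```

```text
7.55 [ 0.6859 -0.0892  0.2955] [-0.0013 -0.1652  0.9863  0.0008] [-0.2973  0.3009 -0.7827] [-0.0468 -0.0072 -0.0132] [-0.2983  0.7022  0.7346  0.0003  1.7079 -2.2011] -0.00022967385390459288
```

View pics/wrist9.png

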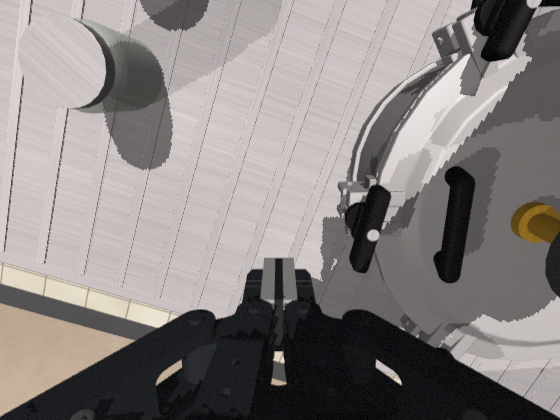

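View pics/c9.png

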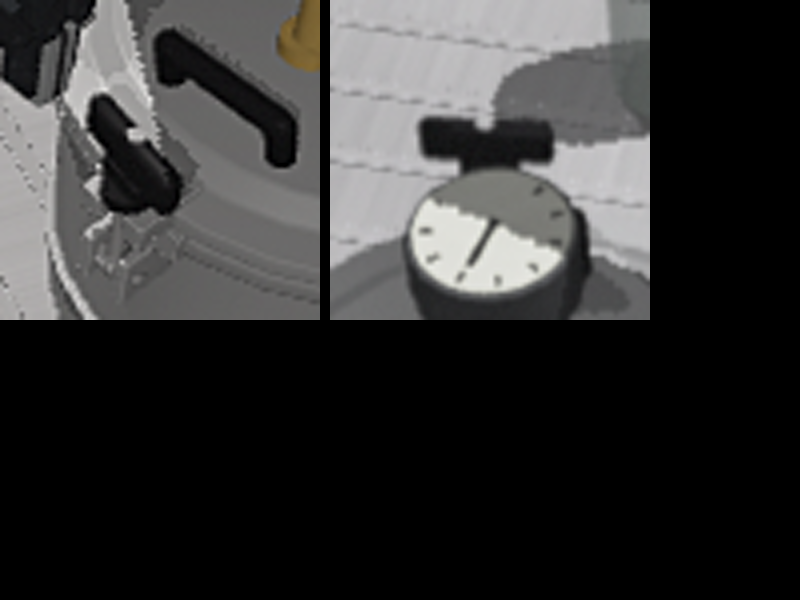

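```bash
python3 - <<'E'
from h import *
np.set_printoptions(precision=4,suppress=True)
L=lambda n:np.load(f"pics/{n}9.npy",allow_pickle=True).item()
S,D,W=L("scene"),L("side"),L("wrist")
obs=[(W,(373,236)),(S,(348.8,238)),(D,(203.8,215.5))]
print("tip",tri(obs),tri(obs[:2]),tri(obs[1:]))
for z in (.232,):
    a=onz(W,(381.5,194),z);b=onz(W,(362,267),z);print("wrist",a,b,(a+b)/2,np.degrees(np.arctan2(*(b-a)[1::-1])))
    a=onz(S,(340,230),z);b=onz(S,(358.5,252),z);print("scene",a,b,(a+b)/2,np.degrees(np.arctan2(*(b-a)[1::-1])))
    a=onz(D,(219.5,216),z);b=onz(D,(189,215.5),z);print("side",a,b,(a+b)/2,np.degrees(np.arctan2(*(b-a)[1::-1])))
a=onz(W,(460,175),.23);b=onz(W,(449,275),.23);print("handle",a,b,(a+b)/2,np.degrees(np.arctan2(*(b-a)[1::-1])))
E
python3 - <<'E'
import cv2
im=cv2.imread("pics/wrist9.png")[150:300,320:480]
cv2.imwrite("pics/w9c.png",cv2.resize(im,None,fx=4,fy=4,interpolation=cv2.INTER_CUBIC))
E
```

```text
tip (array([ 0.6704, -0.0286,  0.233 ]), [0.8183280628450775, 0.8413834354013302, 0.26340263516539836]) (array([ 0.6706, -0.0287,  0.2333]), [0.8085200903144117, 0.8085200903143763]) (array([ 0.6702, -0.0279,  0.2334]), [0.2979087191344978, 0.29790871913452666])
wrist [ 0.643  -0.0354  0.232 ] [ 0.6938 -0.0269  0.232 ] [ 0.6684 -0.0312  0.232 ] 9.502210374300358
scene [ 0.6475 -0.0326  0.232 ] [ 0.7028 -0.0266  0.232 ] [ 0.6752 -0.0296  0.232 ] 6.205122677066767
side [ 0.6431 -0.0334  0.232 ] [ 0.696  -0.0246  0.232 ] [ 0.6696 -0.029   0.232 ] 9.391110014277961
handle [0.6162 0.0066 0.23  ] [0.6808 0.0327 0.23  ] [0.6485 0.0196 0.23  ] 21.9971212057898
```

View pics/w9c.png

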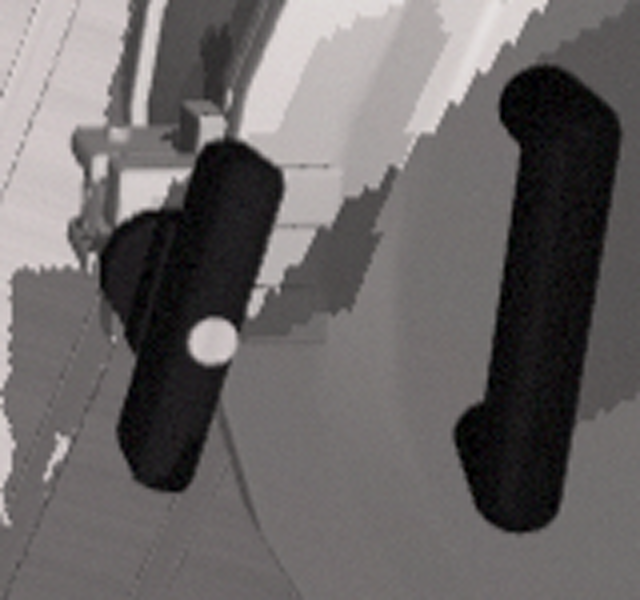

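>>> {"method": "carry_out", "body": {
  "increments": [
    [[-0.004,0.015,0,0,0,-5],[-0.008,0.03,0,0,0,-10],[-0.012,0.046,0,0,0,-10],[-0.016,0.061,0,0,0,-10],[-0.016,0.061,-0.03,0,0,-10],[-0.016,0.061,-0.04,0,0,-10],[-0.016,0.061,-0.04,0,0,-10]]
  ],
  "fingers": 0.5
}}

```text
time: 8.25
tcp_pos: [0.6696, -0.0282, 0.2555]
eef_rot: [-0.002, -0.079, 0.997, 0.001]
force: [-1.0, 0.3, 0.6]
opening: 0.0426
```

```bash
python3 look.py 10 wrist scene side
```

```text
8.4 [ 0.6705 -0.0287  0.2585] [ 0.0008 -0.0785  0.9969 -0.0002] [ 0.4828  0.8902 -0.1215] [ 0.0322 -0.0088 -0.0222] [-0.217   0.6427  0.9277  0.      1.5695 -1.945 ] 0.042790966077555115
```

View pics/wrist10.png

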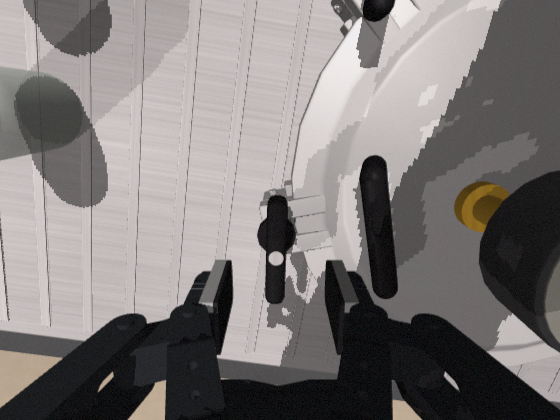

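View pics/scene10.png

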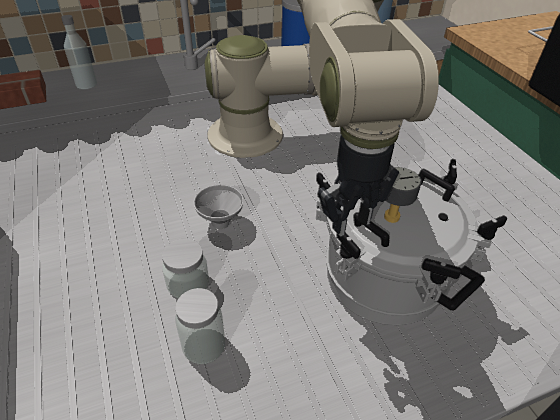

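View pics/side10.png

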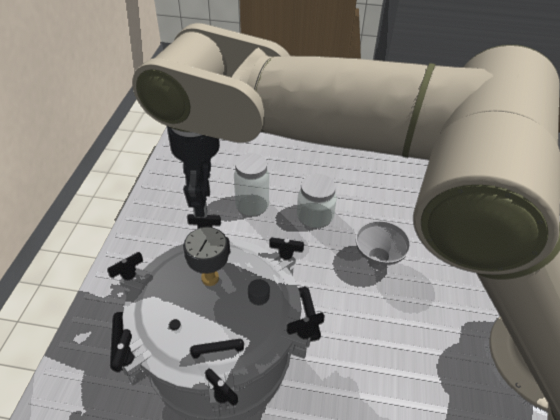

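>>> {"method": "carry_out", "body": {
  "increments": [
    [[0,0,-0.02,0,0,0],[0,0,-0.035,0,0,0],[0,0,-0.045,0,0,0],[0,0,-0.051,0,0,0],[0,0,-0.051,0,0,0],[0,0,-0.051,0,0,0]]
  ]
}}

```text
time: 9.0
tcp_pos: [0.6705, -0.0286, 0.2072]
eef_rot: [0.001, -0.078, 0.997, -0.0]
force: [0.7, 0.1, 0.1]
opening: 0.0424
```

>>> {"method": "carry_out", "body": {
  "increments": [
    [[0,0,0,0,0,0],[0,0,0,0,0,0],[0,0,0,0,0,0],[0,0,0,0,0,0],[0,0,0,0,0,0],[0,0,0,0,0,0]]
  ],
  "fingers": 1
}}

```text
time: 9.6
tcp_pos: [0.6705, -0.029, 0.207]
eef_rot: [0.001, -0.078, 0.997, -0.001]
force: [1.3, -4.9, 5.3]
opening: 0.01
```

```bash
python3 look.py 11 wrist
```

```text
9.65 [ 0.6705 -0.029   0.207 ] [ 0.0007 -0.0783  0.9969 -0.0006] [ 1.7834 -5.2799  5.8869] [-0.9136 -0.2792 -0.0635] [-0.2172  0.6635  1.0236 -0.0006  1.4528 -1.9446] 0.009936463244379554
```

View pics/wrist11.png

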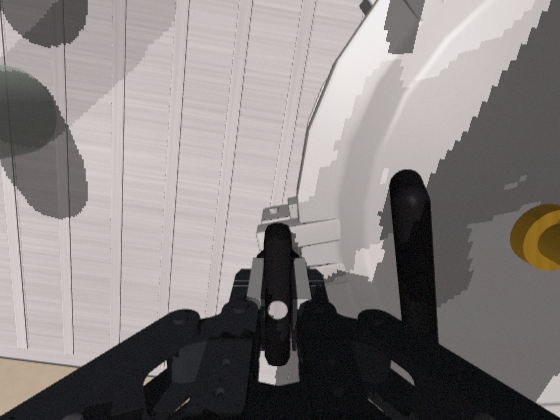

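>>> {"method": "carry_out", "body": {
  "increments": [
    [[0,0,0,0,0,-6],[0,0,-0.0002,0,0,-12],[0,0,-0.0003,0,0,-18],[0,0,-0.0003,0,0,-24],[0,0,-0.0004,0,0,-30],[0,0,-0.0005,0,0,-36]]
  ]
}}

```text
time: 10.25
tcp_pos: [0.6706, -0.0286, 0.2065]
eef_rot: [0.001, 0.236, 0.972, 0.0]
force: [2.4, -3.4, 5.4]
opening: 0.01
```

```bash
cat > st.py <<'E'
from h import *
np.set_printoptions(precision=3,suppress=True)
s=read_state();q=s["eef_rot"];x=rot(q).apply([1,0,0])
print(s["time"],s["tcp_pos"],"yaw",np.degrees(np.arctan2(x[1],x[0])),"F",s["force"],"M",s["moment"],"q6",s["joint_pos"][5],"tau6",s["tau"][5],"qd6",s["qd"][5],s["opening"])
E
python3 st.py
```

```text
10.25 [ 0.671 -0.029  0.206] yaw 152.75543996216672 F [ 2.412 -3.363  5.356] M [-0.603 -0.411  0.018] q6 -1.3121338060377585 tau6 -1.3600615784525871 qd6 1.0396402805850948 0.00998223226004084
```

>>> {"method": "carry_out", "body": {
  "increments": [
    [[0,0,-0.0001,0,0,-7],[0,0,-0.0002,0,0,-14],[0,0,-0.0003,0,0,-21],[0,0,-0.0004,0,0,-28],[0,0,-0.0005,0,0,-35],[0,0,-0.0006,0,0,-42]]
  ]
}}

```text
time: 10.85
tcp_pos: [0.6709, -0.0284, 0.2059]
eef_rot: [0.001, 0.568, 0.823, 0.001]
force: [3.1, -1.1, 5.2]
opening: 0.01
```

```bash
python3 st.py; python3 look.py 12 wrist scene
```

```text
10.85 [ 0.671 -0.028  0.206] yaw 110.72239365666691 F [ 3.133 -1.113  5.201] M [-0.426 -0.818  0.019] q6 -0.5783363752817642 tau6 -1.5858854725956917 qd6 1.212983043525042 0.010007699543883943
10.95 [ 0.6709 -0.0284  0.2059] [0.0011 0.5669 0.8238 0.0008] [ 4.8516 -0.885   4.6603] [-0.4468 -0.9232  0.0041] [-0.2166  0.6642  1.0251  0.0006  1.4496 -0.5821] 0.010041972827644496
```

View pics/scene12.png

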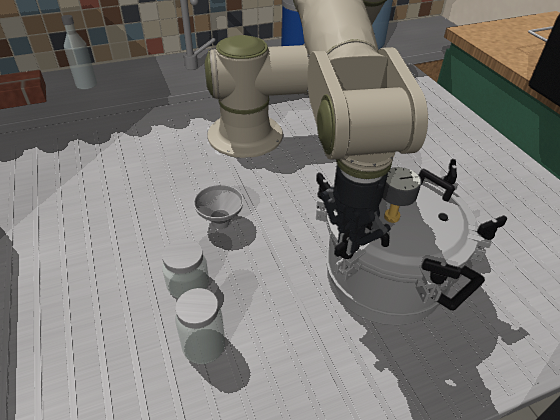

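View pics/wrist12.png

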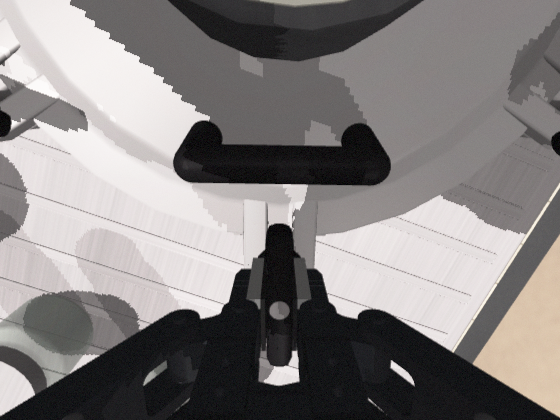

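>>> {"method": "carry_out", "body": {
  "increments": [
    [[0,0,-0.0001,0,0,-7],[0,0,-0.0002,0,0,-14],[0,0,-0.0003,0,0,-21],[0,0,-0.0004,0,0,-28],[0,0,-0.0005,0,0,-35],[0,0,-0.0006,0,0,-42]]
  ]
}}

```text
time: 11.55
tcp_pos: [0.6713, -0.0284, 0.2053]
eef_rot: [0.001, 0.825, 0.566, 0.002]
force: [7.0, -2.9, 3.8]
opening: 0.0099
```

```bash
python3 st.py
```

```text
11.55 [ 0.671 -0.028  0.205] yaw 68.90527731772616 F [ 7.032 -2.866  3.833] M [-0.449 -1.384  0.013] q6 0.15152182911370313 tau6 -1.5819212794303894 qd6 1.2120769637105566 0.00990275076992905
```

>>> {"method": "carry_out", "body": {
  "increments": [
    [[0,0,-0.0001,0,0,-7],[0,0,-0.0002,0,0,-14],[0,0,-0.0003,0,0,-21],[0,0,-0.0004,0,0,-28],[0,0,-0.0005,0,0,-35]]
  ]
}}

```text
time: 12.05
tcp_pos: [0.6715, -0.0287, 0.2049]
eef_rot: [0.001, 0.957, 0.291, 0.002]
force: [8.1, -3.6, 4.4]
opening: 0.0099
```

```bash
python3 st.py
```

```text
12.05 [ 0.672 -0.029  0.205] yaw 33.895562519204645 F [ 8.086 -3.581  4.384] M [-0.668 -1.59  -0.005] q6 0.7623883279268981 tau6 -1.5823720023036003 qd6 1.2125392952091412 0.009907022954753172
```

>>> {"method": "carry_out", "body": {
  "increments": [
    [[0,0,-0.0001,0,0,-5],[0,0,-0.0002,0,0,-10],[0,0,-0.0002,0,0,-15]]
  ]
}}

```text
time: 12.35
tcp_pos: [0.6716, -0.0289, 0.2047]
eef_rot: [0.001, 0.986, 0.165, 0.002]
force: [8.8, -4.2, 2.9]
opening: 0.01
```

```bash
python3 st.py
```

```text
12.35 [ 0.672 -0.029  0.205] yaw 18.969453957594173 F [ 8.809 -4.218  2.926] M [-0.87  -1.627  0.082] q6 1.022771633165446 tau6 -1.120382845401764 qd6 0.867113453793715 0.009967136170565738
```

>>> {"method": "carry_out", "body": {
  "increments": [
    [[0,0,-0.0001,0,0,-5],[0,0,-0.0002,0,0,-10],[0,0,-0.0002,0,0,-15]]
  ]
}}

```text
time: 12.65
tcp_pos: [0.6716, -0.0291, 0.2046]
eef_rot: [0.001, 0.999, 0.035, 0.002]
force: [8.7, -5.1, 4.2]
opening: 0.0097
```

```bash
python3 st.py
```

```text
12.65 [ 0.672 -0.029  0.205] yaw 3.966420422436266 F [ 8.717 -5.144  4.22 ] M [-1.04  -1.555  0.062] q6 1.284522920264558 tau6 -1.1040164530277252 qd6 0.8646705629460805 0.009705482416783175
```

>>> {"method": "carry_out", "body": {
  "increments": [
    [[0,0,-0.0001,0,0,-5],[0,0,-0.0002,0,0,-10],[0,0,-0.0002,0,0,-15]]
  ]
}}

```text
time: 12.95
tcp_pos: [0.6716, -0.0293, 0.2045]
eef_rot: [0.001, 0.995, -0.096, 0.003]
force: [8.3, -4.8, 5.2]
opening: 0.0101
```

```bash
python3 st.py
```

```text
12.95 [ 0.672 -0.029  0.205] yaw -11.040050176612684 F [ 8.295 -4.793  5.232] M [-1.091 -1.463  0.018] q6 1.5463238633668863 tau6 -1.0885746404528618 qd6 0.8658223236911441 0.010119250613275468
```

>>> {"method": "carry_out", "body": {
  "increments": [
    [[0,0,-0.0001,0,0,-5],[0,0,-0.0002,0,0,-10],[0,0,-0.0002,0,0,-15]]
  ]
}}

```text
time: 13.25
tcp_pos: [0.6716, -0.0294, 0.2045]
eef_rot: [0.0, 0.974, -0.225, 0.003]
force: [8.0, -5.8, 5.8]
opening: 0.01
```

```bash
python3 st.py
```

```text
13.25 [ 0.672 -0.029  0.204] yaw -26.042823485348748 F [ 7.974 -5.782  5.836] M [-1.139 -1.335  0.089] q6 1.8080800819382148 tau6 -1.0889074578881264 qd6 0.8655285604903958 0.009999859476002246
```

>>> {"method": "carry_out", "body": {
  "increments": [
    [[0,0,-0.0001,0,0,-5],[0,0,-0.0002,0,0,-10],[0,0,-0.0002,0,0,-15]]
  ]
}}

```text
time: 13.55
tcp_pos: [0.6715, -0.0296, 0.2045]
eef_rot: [0.0, 0.937, -0.351, 0.003]
force: [7.3, -5.9, 6.9]
opening: 0.0095
```

```bash
python3 st.py
```

```text
13.55 [ 0.671 -0.03   0.204] yaw -41.047288915350265 F [ 7.271 -5.916  6.934] M [-1.257 -1.16   0.099] q6 2.069864078041675 tau6 -1.0851934924721718 qd6 0.8655645504508404 0.009515111027225886
```

>>> {"method": "carry_out", "body": {
  "increments": [
    [[0,0,0,0,0,0],[0,0,0,0,0,0],[0,0,0,0,0,0],[0,0,0,0,0,0],[0,0,0.025,0,0,0],[0,0,0.05,0,0,0]]
  ],
  "fingers": 0.5
}}

```text
time: 14.15
tcp_pos: [0.6698, -0.0282, 0.253]
eef_rot: [0.0, 0.937, -0.35, -0.001]
force: [0.2, -0.4, 0.3]
opening: 0.0427
```

>>> {"method": "carry_out", "body": {
  "increments": [
    [[0.0008,-0.0008,0,0,0,8],[0.0008,-0.0008,0,0,0,16],[0.0008,-0.0008,0,0,0,24],[0.0008,-0.0008,0,0,0,32],[0.0008,-0.0008,0,0,0,40],[0.0008,-0.0008,0,0,0,48],[0.0008,-0.0008,0,0,0,56],[0.0008,-0.0008,0,0,0,64],[0.0008,-0.0008,0,0,0,72],[0.0008,-0.0008,0,0,0,80],[0.0008,-0.0008,0,0,0,88],[0.0008,-0.0008,0,0,0,90]]
  ]
}}

```text
time: 15.35
tcp_pos: [0.6709, -0.0291, 0.2528]
eef_rot: [-0.0, 0.909, 0.417, -0.0]
force: [0.2, -1.0, -0.5]
opening: 0.0426
```

>>> {"method": "carry_out", "body": {
  "increments": [
    [[0,0,0,0,0,8],[0,0,0,0,0,16],[0,0,0,0,0,24],[0,0,0,0,0,32],[0,0,0,0,0,40],[0,0,0,0,0,48],[0,0,0,0,0,56],[0,0,0,0,0,64],[0,0,0,0,0,72],[0,0,0,0,0,80],[0,0,0,0,0,88],[0,0,0,0,0,90]]
  ]
}}

```text
time: 16.55
tcp_pos: [0.6709, -0.0291, 0.2528]
eef_rot: [-0.0, 0.348, 0.938, 0.0]
force: [-0.0, -0.4, -0.6]
opening: 0.0426
```

```bash
python3 st.py; python3 look.py 13 wrist scene side; python3 st.py
```

```text
16.55 [ 0.671 -0.029  0.253] yaw 139.316945877964 F [-0.001 -0.426 -0.604] M [-0.012  0.038 -0.01 ] q6 -1.0782237191912507 tau6 -0.4779881425201893 qd6 -0.26366373429266554 0.04262387242207564
16.7 [ 0.6709 -0.0291  0.2529] [-0.0003  0.3503  0.9366  0.    ] [ 0.1835 -0.2699  0.3799] [-0.0003  0.0075  0.0376] [-0.2175  0.6467  0.935   0.0002  1.5604 -1.0725] 0.0429280285556242
16.7 [ 0.671 -0.029  0.253] yaw 138.98498255979487 F [ 0.183 -0.27   0.38 ] M [-0.     0.007  0.038] q6 -1.0724871008443861 tau6 -0.18399522174149752 qd6 0.014020324081994748 0.0429280285556242
```

View pics/wrist13.png

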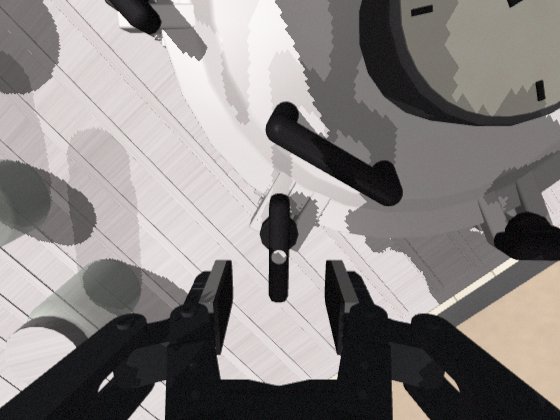

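View pics/scene13.png

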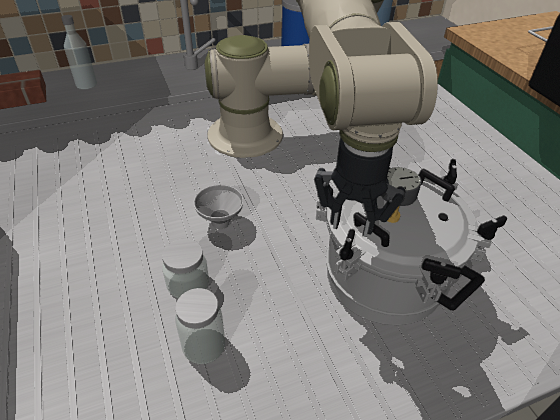

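>>> {"method": "carry_out", "body": {
  "increments": [
    [[0,0,-0.02,0,0,0],[0,0,-0.035,0,0,0],[0,0,-0.043,0,0,0],[0,0,-0.048,0,0,0],[0,0,-0.048,0,0,0],[0,0,-0.048,0,0,0]]
  ]
}}

```text
time: 17.3
tcp_pos: [0.6713, -0.0294, 0.2059]
eef_rot: [0.001, 0.35, 0.937, 0.0]
force: [0.4, -0.4, 0.1]
opening: 0.0423
```

>>> {"method": "carry_out", "body": {
  "increments": [
    [[0,0,0,0,0,0],[0,0,0,0,0,0],[0,0,0,0,0,0],[0,0,0,0,0,0],[0,0,0,0,0,0],[0,0,0,0,0,0]]
  ],
  "fingers": 1
}}

```text
time: 17.9
tcp_pos: [0.6712, -0.0293, 0.2057]
eef_rot: [0.001, 0.35, 0.937, 0.0]
force: [0.5, 0.0, 5.9]
opening: 0.0097
```

```bash
python3 st.py
```

```text
17.9 [ 0.671 -0.029  0.206] yaw 139.00032830392053 F [0.545 0.036 5.912] M [0.084 0.061 0.006] q6 -1.0728736239398602 tau6 -0.02922855201177299 qd6 0.0020742881547269267 0.009734029769830215
```

>>> {"method": "carry_out", "body": {
  "increments": [
    [[0,0,0,0,0,-4],[0,0,0,0,0,-8],[0,0,0,0,0,-12]]
  ]
}}

```text
time: 18.2
tcp_pos: [0.6712, -0.0293, 0.2057]
eef_rot: [0.001, 0.447, 0.894, 0.0]
force: [-0.0, 0.4, 5.9]
opening: 0.0099
```

```bash
python3 st.py
```

```text
18.2 [ 0.671 -0.029  0.206] yaw 126.84976815329568 F [-0.041  0.354  5.898] M [ 0.157 -0.047  0.108] q6 -0.8607519814942657 tau6 -0.8302090130746365 qd6 0.6929291468708816 0.009888798622866474
```

>>> {"method": "carry_out", "body": {
  "increments": [
    [[0,0,0,0,0,-4],[0,0,0,0,0,-8],[0,0,0,0,0,-12]]
  ]
}}

```text
time: 18.5
tcp_pos: [0.6713, -0.0292, 0.2057]
eef_rot: [0.001, 0.538, 0.843, 0.0]
force: [-0.0, 1.0, 4.3]
opening: 0.0098
```

```bash
python3 st.py
```

```text
18.5 [ 0.671 -0.029  0.206] yaw 114.85414575201534 F [-0.013  0.957  4.282] M [ 0.144 -0.045  0.097] q6 -0.6513439001928581 tau6 -0.8028127625584602 qd6 0.6924910963718262 0.009760421697930382
```

>>> {"method": "carry_out", "body": {
  "increments": [
    [[0,0,0,0,0,-4],[0,0,0,0,0,-8]]
  ]
}}

```text
time: 18.7
tcp_pos: [0.6713, -0.0292, 0.2056]
eef_rot: [0.001, 0.596, 0.803, 0.0]
force: [1.2, 0.6, 4.6]
opening: 0.0097
```

```bash
python3 st.py
```

```text
18.7 [ 0.671 -0.029  0.206] yaw 106.85802859096916 F [1.249 0.583 4.563] M [ 0.103 -0.098  0.145] q6 -0.5117832865859112 tau6 -0.7862651534378529 qd6 0.6923164353453232 0.00974780107691156
```

>>> {"method": "carry_out", "body": {
  "increments": [
    [[0,0,0,0,0,-4],[0,0,0,0,0,-8]]
  ]
}}

```text
time: 18.9
tcp_pos: [0.6713, -0.0292, 0.2056]
eef_rot: [0.001, 0.65, 0.76, 0.0]
force: [1.3, 0.5, 5.1]
opening: 0.0095
```

```bash
python3 st.py
```

```text
18.9 [ 0.671 -0.029  0.206] yaw 98.86178798263973 F [1.252 0.536 5.144] M [ 0.217 -0.184  0.158] q6 -0.37219420166130407 tau6 -0.7677658461034298 qd6 0.6915191912541854 0.009526580194999574
```

>>> {"method": "carry_out", "body": {
  "increments": [
    [[0,0,0,0,0,-4]]
  ]
}}

```text
time: 19.0
tcp_pos: [0.6714, -0.0292, 0.2056]
eef_rot: [0.001, 0.676, 0.736, 0.0]
force: [1.3, 1.4, 4.0]
opening: 0.0095
```

```bash
python3 st.py
```

```text
19.0 [ 0.671 -0.029  0.206] yaw 94.86133717428078 F [1.33  1.43  4.002] M [ 0.084 -0.254  0.156] q6 -0.30238122863635963 tau6 -0.7587360218167305 qd6 0.6927310194915534 0.009515986254167462
```

>>> {"method": "carry_out", "body": {
  "increments": [
    [[0,0,0,0,0,-4],[0,0,0,0,0,-8]]
  ]
}}

```text
time: 19.2
tcp_pos: [0.6714, -0.0292, 0.2056]
eef_rot: [0.001, 0.726, 0.687, 0.001]
force: [1.7, 1.1, 3.8]
opening: 0.0098
```

```bash
python3 st.py
```

```text
19.2 [ 0.671 -0.029  0.206] yaw 86.86158227095756 F [1.743 1.105 3.844] M [ 0.204 -0.239  0.225] q6 -0.16275232272276943 tau6 -0.7409714162349701 qd6 0.6911248125699271 0.009765378447247397
```

>>> {"method": "carry_out", "body": {
  "increments": [
    [[0,0,0,0,0,-4]]
  ]
}}

```text
time: 19.3
tcp_pos: [0.6714, -0.0292, 0.2056]
eef_rot: [0.001, 0.75, 0.662, 0.001]
force: [2.0, 1.0, 4.0]
opening: 0.0096
```

```bash
python3 st.py
```

```text
19.3 [ 0.671 -0.029  0.206] yaw 82.86294534710231 F [2.028 0.995 4.01 ] M [ 0.177 -0.203  0.165] q6 -0.09295014307000266 tau6 -0.7319452241063118 qd6 0.6926101041039054 0.009602527444086118
```

>>> {"method": "carry_out", "body": {
  "increments": [
    [[0,0,0,0,0,-4]]
  ]
}}

```text
time: 19.4
tcp_pos: [0.6714, -0.0292, 0.2056]
eef_rot: [0.001, 0.772, 0.635, 0.001]
force: [2.0, 0.1, 4.1]
opening: 0.0099
```

```bash
python3 st.py
```

```text
19.4 [ 0.671 -0.029  0.206] yaw 78.86472786749863 F [1.985 0.064 4.08 ] M [ 0.124 -0.229  0.17 ] q6 -0.023167620189471116 tau6 -0.7230442576110363 qd6 0.6929056430003593 0.009904063863287665
```

>>> {"method": "carry_out", "body": {
  "increments": [
    [[0,0,0,0,0,-4]]
  ]
}}

```text
time: 19.5
tcp_pos: [0.6714, -0.0292, 0.2056]
eef_rot: [0.001, 0.794, 0.608, 0.001]
force: [2.1, 1.0, 3.9]
opening: 0.0096
```

```bash
python3 st.py
```

```text
19.5 [ 0.671 -0.029  0.206] yaw 74.86703043482991 F [2.077 1.015 3.855] M [ 0.177 -0.253  0.221] q6 0.046610242816066016 tau6 -0.714136641472578 qd6 0.692870234167418 0.009572825535709265
```

>>> {"method": "carry_out", "body": {
  "increments": [
    [[0,0,0,0,0,-4]]
  ]
}}

```text
time: 19.6
tcp_pos: [0.6715, -0.0292, 0.2056]
eef_rot: [0.001, 0.815, 0.58, 0.001]
force: [2.4, 0.0, 4.7]
opening: 0.0098
```

```bash
python3 st.py
```

```text
19.6 [ 0.671 -0.029  0.206] yaw 70.86846172193597 F [2.377 0.005 4.705] M [ 0.192 -0.31   0.156] q6 0.11639918115259357 tau6 -0.7054285705089569 qd6 0.6912939236954103 0.009834551424504618
```

```bash
python3 look.py 14 wrist;python3 st.py
```

```text
19.65 [ 0.6715 -0.0292  0.2056] [0.0006 0.8158 0.5784 0.0007] [2.9458 0.907  5.0645] [ 0.1354 -0.3925  0.1521] [-0.2175  0.6665  1.022   0.0004  1.4513  0.1198] 0.009931516539977647
19.65 [ 0.671 -0.029  0.206] yaw 70.66926217505704 F [2.946 0.907 5.064] M [ 0.135 -0.392  0.152] q6 0.11983615738098272 tau6 -0.14842713251709938 qd6 -0.1376074967080718 0.009931516539977647
```

View pics/wrist14.png

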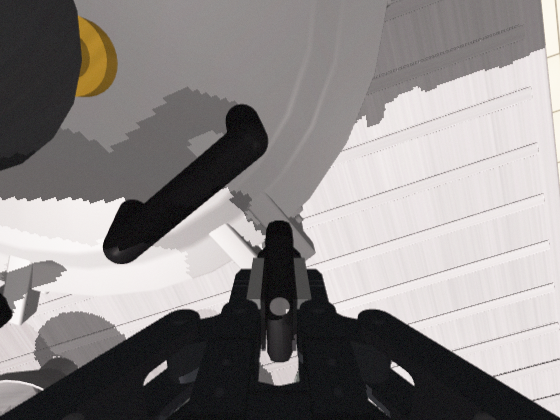

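>>> {"method": "carry_out", "body": {
  "increments": [
    [[0,0,0,0,0,-4]]
  ]
}}

```text
time: 19.75
tcp_pos: [0.6715, -0.0292, 0.2056]
eef_rot: [0.001, 0.834, 0.552, 0.001]
force: [3.3, 0.6, 4.2]
opening: 0.0095
```

```bash
python3 st.py
```

```text
19.75 [ 0.671 -0.029  0.206] yaw 67.02827294692005 F [3.329 0.592 4.164] M [ 0.164 -0.401  0.215] q6 0.18339292765555562 tau6 -1.0924621671438217 qd6 0.7326131363443533 0.009510452716222034
```

>>> {"method": "carry_out", "body": {
  "increments": [
    [[0,0,0,0,0,-4]]
  ]
}}

```text
time: 19.85
tcp_pos: [0.6715, -0.0292, 0.2055]
eef_rot: [0.001, 0.853, 0.522, 0.001]
force: [3.4, 0.5, 4.1]
opening: 0.0097
```

```bash
python3 st.py
```

```text
19.85 [ 0.671 -0.029  0.206] yaw 62.94857486637613 F [3.368 0.454 4.078] M [ 0.097 -0.414  0.228] q6 0.2545788637437354 tau6 -0.7276980578899384 qd6 0.6932812982021004 0.009696444304227019
```

>>> {"method": "carry_out", "body": {
  "increments": [
    [[0,0,0,0,0,0],[0,0,0,0,0,0],[0,0,0,0,0,0],[0,0,0,0,0,0],[0,0,0.02,0,0,0],[0,0,0.05,0,0,0],[0,0,0.09,0,0,0],[0.015,-0.05,0.11,0,0,0],[0.025,-0.08,0.11,0,0,0],[0.025,-0.08,0.11,0,0,0],[0.025,-0.08,0.11,0,0,0]]
  ],
  "fingers": 0.5
}}

```text
time: 20.95
tcp_pos: [0.696, -0.1099, 0.3142]
eef_rot: [-0.001, 0.853, 0.522, -0.0]
force: [0.3, 0.4, 0.1]
opening: 0.0428
```

```bash
python3 look.py 15 wrist scene side;python3 st.py
```

```text
21.1 [ 0.6959 -0.1082  0.3153] [-0.0001  0.8522  0.5231  0.    ] [ 0.4967 -0.0181  0.138 ] [-0.0196 -0.0491  0.0215] [-0.3202  0.7462  0.6089  0.0002  1.7867  0.1496] 0.042812234241405754
21.1 [ 0.696 -0.108  0.315] yaw 63.08614207119844 F [ 0.497 -0.018  0.138] M [-0.02  -0.049  0.021] q6 0.14960005566515613 tau6 -0.002125668979715556 qd6 0.00012997912624742442 0.042812234241405754
```

View pics/wrist15.png

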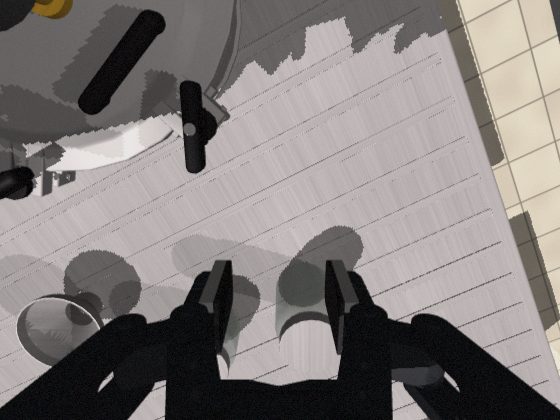

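View pics/scene15.png

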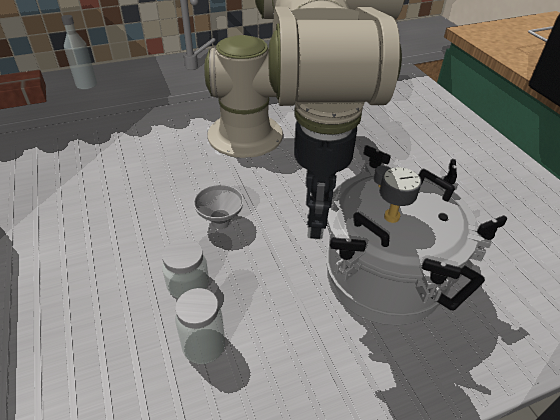

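View pics/side15.png

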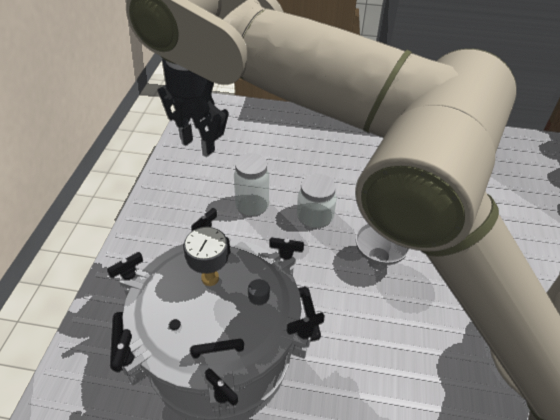

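```bash
python3 -c "
from h import *
print(manip.sign_off())"
```

```text
the job is handed in; nothing more can be done
None
```

The last clamp is closed and the job is handed in at about 21 s. I pushed the bolt upright into the lug's slot and turned the wing nut clockwise about 5.3 rad over two grips. Then I let go and drew the hand clear.

**Torque:** The last two readings while turning were 0.215 and 0.228 N m, against the best value of 0.22. Wrist torque readings scatter by about 0.03 N m, so I also followed the last joint's torque, which agreed until a brief stop before the final 8 degrees.

**Final pictures:** The bolt stands upright in the slot and the wings sit at the angle where I left them. The gauge, lid, jars and funnel look unmoved.

**What went wrong or disagreed:**
- **First push:** It was too high. The fingertips rode up on the nut and the force reached about 60 N (53 N vertical, 29 N sideways), under the 120 N wrist limit. I backed off and pushed lower, with only a few newtons until the bolt met its stop. There I pressed to about 14 N.
- **Torque rise:** It climbed at about 0.1 to 0.13 N m per rad in my readings, not the stated 0.3. The final wrist picture in the grip showed no sign of slip. I did not resolve the difference and relied on the measured torque.

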